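# Stack the sample boxes on the sprung lift

## Robot

A 6-joint arm with a two-finger parallel gripper is mounted at the origin on the work surface. World frame = base frame: x ahead of the robot, y to its left, z up, the work surface at z = 0. Lengths are in mm, angles in rad, forces in N, time in s.
With the tool pointing down it reaches from about 350 to 775 mm from the base axis. Payload 5.5 kg.
Tool frame: the origin (TCP) lies at the very end of the fingers, on their centre line; the grasp point (between the pads) lies 19 mm behind it; z points along the fingers, x is the direction in which the jaws open and shut, and the axes are right-handed (so a half turn about z gives the same grasp; the last joint's range is limited). The gripper opens to 85 mm and grips with 20 to 120 N. Pads are 22 mm wide; open, the fingers measure 114 mm over their backs; the gripper's body (76 mm by 85 mm) begins 54 mm behind the grasp point. The pads swing forward as they close: fully open they stand 13 mm farther back than shut.
Start: joints at [-1.38, 0.313, 0.046, 1.304, 0, 1.431], TCP at [186.757, -543.869, 231.323] pointing down, gripper open.
Joint ranges: [-2.76, 2.76], [-0.86, 1.69], [-1.03, 1.26], [-2.2, 2.34], [-1.47, 1.5], [-3.14, 3.14]. Speed limits (rad/s): [2.57, 2.57, 3.14, 3.14, 3.14, 3.14].

## Interface

Orientations are given as a unit quaternion [w, x, y, z].
In Python, from station import telemetry, capture, finish_job gives the robot as it stands. The module is installed in compiled form; this text tells all that it offers.
- The arm moves only by the shell command python3 -m pendant 'ROWS'. ROWS is JSON, one flat list of numbers, 7 for each row, row after row: the closure in counts, from 0 (fully open) to 255 (shut), then the shift along the tool's x, y, z in m, then the turn, a rotation vector about the tool's x, y, z in rad. In form: [hand, x, y, z, wx, wy, wz, hand, x, y, z, wx, wy, wz, ...]. A call has 1 to 5 rows; each row shifts and turns the commanded pose from where the row before left it, along the tool's axes as they then stand; what a row does not reach is not made up. A row lasts 1/12 s, in which the tool goes at most 41.7 mm and 7.16 degrees, less where a joint would pass 70% of its speed; a pose out of reach is approached as far as the arm can. A call is refused whole if a number of a shift passes 0.0417 or a number of a turn 0.125, either way. A call with a gripper value outside its range is refused whole. The fingers move at their own pace and stop on an object; the grip force is fixed at half the most. Time passes only in rows, so rows that do not move let the fingers close. It gives the time, the measured TCP pose, the force and the opening at its end, in the units of the state.
- telemetry.observe(): the state, without advancing time (a new reading comes with each control period).
- capture(name): name is "scene" or "top" or "wrist"; returns a dict with "color" (480x640x3 uint8, blue, green, red), "fx", "fy", "cx", "cy" (pixels), "world_from_camera" (4x4, takes a point from camera to world coordinates). Camera axes: x right, y up, looking along -z (the intrinsics and any distortion apply to the point x, -y, -z); pixel columns grow to the right and rows downward; lengths in mm; the calibration is good to about 2 mm. A picture is of the moment at which its call begins. There is no depth.
- finish_job(): hands the job in, once; it reports no verdict.
The state is a dict: "time": time; "joints": joint angles; "dq": joint speeds; "tau": joint torques, N m; "eef_pos": TCP position; "ee_rot": TCP orientation; "wrist_force": force on the tool from outside, world axes, zero at the start; "wrist_torque": the same for the moment, N m; "finger_gap": opening from 0.0 (shut) to 1.0 (fully open).
Only numpy, scipy, OpenCV 4.12 (cv2) and the standard library are available. Lean on these libraries where they do the work, as an engineer would, in place of code of your own. Each camera call takes 0.05 s, during which the arm holds its last target. There are 200 camera calls.

## Task

Stack the three storage boxes from the slanted holders flat on the sprung lift platform, largest at the bottom and smallest on top, each squared up with what is under it and with no part of its base overhanging. Ease each box down until the spring carries its weight before you let go, so that it neither drops nor bounces, and leave everything else on the bench where it stands.

Things in the scene. Friction and masses are not known exactly. Their poses are not given: they have to be found in the camera images.
- large_box: Closed rigid teal storage box, flat lid with blank label, 66 wide (its x), 140 long (its y), 44 high (its z), loose; contents vary, 0.1 to 0.77 kg. Origin: centre of its underside. At first it lies on a slanted holder: underside on the slope, z axis square to the slope (tipped 30 degrees towards the robot), lower long side against two stops.
- medium_box: Closed rigid blue storage box, flat lid with blank label, 54 wide (its x), 115 long (its y), 38 high (its z), loose; contents vary, 0.1 to 0.77 kg. Origin: centre of its underside. At first it lies on a slanted holder: underside on the slope, z axis square to the slope (tipped 30 degrees towards the robot), lower long side against two stops.
- small_box: Closed rigid magenta storage box, flat lid with blank label, 42 wide (its x), 90 long (its y), 34 high (its z), loose; contents vary, 0.1 to 0.77 kg. Origin: centre of its underside. At first it lies on a slanted holder: underside on the slope, z axis square to the slope (tipped 30 degrees towards the robot), lower long side against two stops.
- holder_a: Fixed white slanted holder, grey foot 120 by 150, under the large box. Origin: centre of foot, on the bench. Slope rises 30 degrees towards its +x, 80 long, 150 wide (y), lower edge 42 above the bench. At that edge two stops, 12 high, 16 wide, 40 to either side of the middle: the 64 gap between them takes a finger.
- holder_b: Fixed white slanted holder, grey foot 120 by 150, under the medium box. Origin: centre of foot, on the bench. Slope rises 30 degrees towards its +x, 80 long, 150 wide (y), lower edge 42 above the bench. At that edge two stops, 12 high, 16 wide, 40 to either side of the middle: the 64 gap between them takes a finger.
- holder_c: Fixed white slanted holder, grey foot 120 by 150, under the small box. Origin: centre of foot, on the bench. Slope rises 30 degrees towards its +x, 80 long, 150 wide (y), lower edge 42 above the bench. At that edge two stops, 12 high, 16 wide, 40 to either side of the middle: the 64 gap between them takes a finger.
- platform: Level platform, black top, 100 (x) by 170 (y) by 8, on a fixed grey base 120 by 180 by 36. Origin: centre of its top, 150 above the bench when empty. Slides only up and down on a spring: sinks 52 mm per kg (190 N/m, at most 105 mm, hardly damped). A box let go before the spring carries it plunges; one pressed too deep is thrown up.
- tube_rack: Bystander: magenta tube rack with white caps, 75 by 200 by 50 (64 with caps). Origin: centre of underside.
- blue_rack: Bystander: blue tube rack with white caps, 70 by 150 by 40 (54 with caps). Origin: centre of underside.
- yellow_vial: Bystander: upright vial, yellow cap, 28 diameter, 50 high. Origin: centre of underside.
- red_vial: Bystander: upright vial, red cap, 28 diameter, 50 high. Origin: centre of underside.
- reagent_bottle: Bystander: upright bottle, 50 diameter, 120 high. Origin: centre of underside.
Things that resemble listed ones, but are neither listed nor needed, are in the scene too. What is shaped like the large_box but brown or red is not meant.

How it is judged:
By the outcome, as a careful person would: the job done as asked, in the order asked, and still so for the second after the job is handed in, with the robot touching nothing.
It also fails if it takes over 72 s, if anything falls off the work surface, if the arm or the gripper's body presses on something with over 40 N, if the wrist force passes 120 N, or if a joint passes its speed limit or range.

## Working session

There is one attempt and no reset: what is moved stays moved. The work goes in short steps, Python scripts to look and compute and a shell command to move; the robot and the scene stay as the last step left them, time stands still between calls to the robot, and variables do not carry over. Pictures are saved under pics/ and viewed, about 8 in all and at most 12, crops included, and the job is handed in when it is done.

```bash
mkdir -p pics; ls; python3 - <<'E'
from station import telemetry, capture
import cv2,json
print(telemetry.observe())
for n in("scene","top"):
    c=capture(n); cv2.imwrite(f"pics/{n}1.png",c["color"]); print(n,c["fx"],c["fy"],c["cx"],c["cy"],c["world_from_camera"],[k for k in c])
E
```

```text
pics
{'time': 0.0, 'joints': array([-1.37959774e+00,  3.14035136e-01,  4.49382087e-02,  1.30359017e+00,
        1.31760750e-05,  1.43116095e+00]), 'dq': array([ 1.45990312e-03,  7.39276878e-04, -3.83270250e-03, -7.71160756e-04,
       -1.23042908e-03,  9.92769750e-05]), 'tau': array([-3.44273685e-04, -4.80621314e+01,  2.98535603e+01,  1.93235383e-02,
       -1.40115039e-04,  4.05018909e-06]), 'eef_pos': array([ 186.65276305, -543.30541671,  230.37244049]), 'ee_rot': array([-6.55812033e-04,  8.13889023e-01, -5.81019591e-01, -6.80963914e-04]), 'wrist_force': array([-1.41016995,  0.75134004,  1.38962191]), 'wrist_torque': array([-0.00715987,  0.00432989,  0.02675662]), 'finger_gap': 0.996983476793583}
scene 601.095987656654 601.095987656654 318.69590435508053 244.99571857161385 [[ 6.88021431e-01 -4.57253816e-01  5.63511719e-01  1.35504734e+03]
 [ 7.25579931e-01  4.46999494e-01 -5.23187554e-01 -6.52492790e+02]
 [-1.26599477e-02  7.68837044e-01  6.39319424e-01  1.01860136e+03]
 [ 0.00000000e+00  0.00000000e+00  0.00000000e+00  1.00000000e+00]] ['color', 'fx', 'fy', 'cx', 'cy', 'world_from_camera']
top 560.5051689778282 560.5051689778282 329.10671637617617 239.23782327610647 [[ 9.25996783e-03  9.94607069e-01 -1.03300685e-01  4.15527624e+02]
 [-9.99896750e-01  8.07467451e-03 -1.18864980e-02  9.11539140e+01]
 [-1.09882755e-02  1.03400088e-01  9.94579147e-01  1.54232763e+03]
 [ 0.00000000e+00  0.00000000e+00  0.00000000e+00  1.00000000e+00]] ['color', 'fx', 'fy', 'cx', 'cy', 'world_from_camera']
```

View pics/scene1.png

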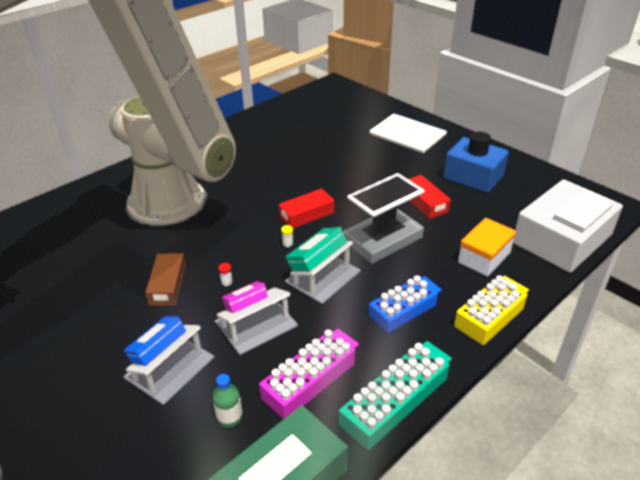

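View pics/top1.png

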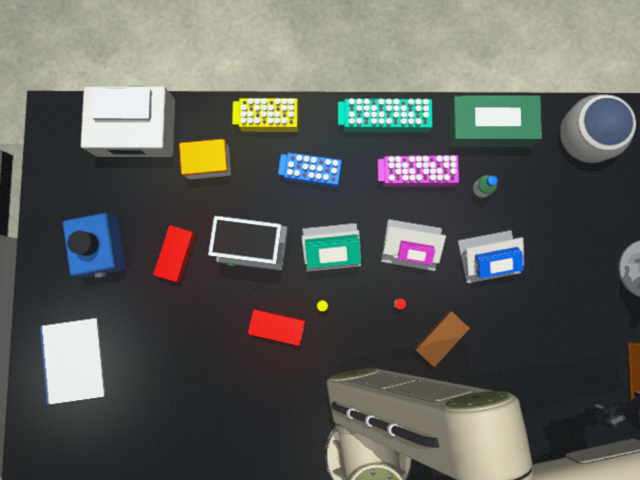

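The scene shows three boxes on holders: teal at top px (332,250), magenta (416,252), blue (500,263). The platform is at (247,240). The other candidates are the red blocks (174,253) and (276,327) and the brown one (442,338), which are excluded by colour. The teal, blue and magenta racks have white caps and don't sit on holders. I'll confirm with an enlarged crop.

```bash
python3 - <<'E'
import cv2,numpy as np
t=cv2.imread("pics/top1.png")[205:290,200:532]; s=cv2.imread("pics/scene1.png")[170:400,118:430]
t=cv2.resize(t,None,fx=2.4,fy=2.4,interpolation=cv2.INTER_CUBIC); s=cv2.resize(s,None,fx=1.7,fy=1.7,interpolation=cv2.INTER_CUBIC)
o=np.zeros((t.shape[0]+s.shape[0],800,3),np.uint8); o[:t.shape[0],:t.shape[1]]=t; o[t.shape[0]:,:s.shape[1]]=s
print(o.shape); cv2.imwrite("pics/crop1.png",o)
E
```

```text
(595, 800, 3)
```

View pics/crop1.png

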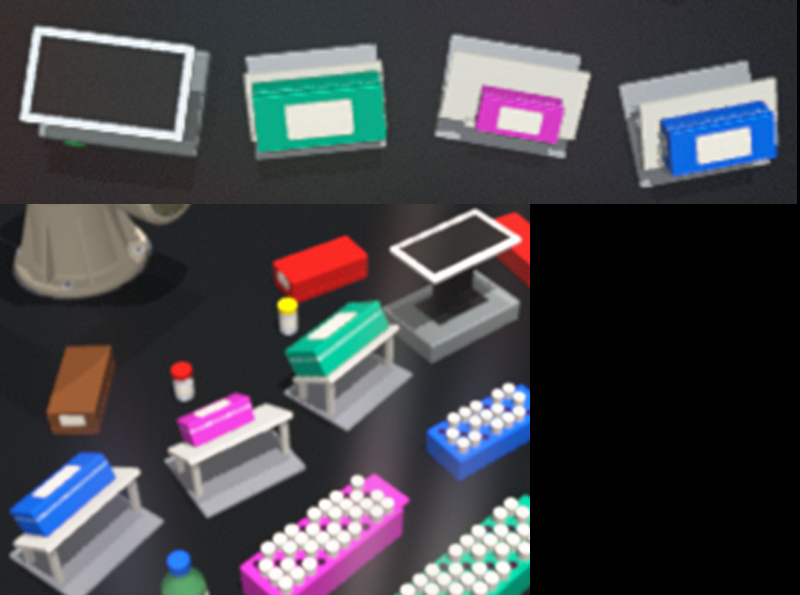

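Confirmed. Crop px: teal (320,115), magenta (520,115) and blue (720,140) each sit on a white slanted holder. The platform is the black, white-rimmed plate at (108,83). Next I triangulate the label centres and the platform rim.

```bash
cat > h.py <<'E'
import cv2,numpy as np
from station import capture,telemetry
def rays(c,px):
    px=np.atleast_2d(np.asarray(px,float)); W=c["world_from_camera"]
    d=np.c_[(px[:,0]-c["cx"])/c["fx"],-(px[:,1]-c["cy"])/c["fy"],-np.ones(len(px))]@W[:3,:3].T
    return W[:3,3],d/np.linalg.norm(d,axis=1,keepdims=True)
def onplane(c,px,z):
    o,d=rays(c,px); return o+d*((z-o[2])/d[:,2])[:,None]
def tri(c1,p1,c2,p2):
    out=[]
    for a,b in zip(np.atleast_2d(p1),np.atleast_2d(p2)):
        A=np.zeros((3,3));B=np.zeros(3);L=[]
        for c,p in((c1,a),(c2,b)):
            o,d=rays(c,p); P=np.eye(3)-np.outer(d[0],d[0]); A+=P;B+=P@o; L.append((o,P))
        X=np.linalg.solve(A,B); out.append((X,sum(np.linalg.norm(P@(X-o)) for o,P in L)))
    return out
def hue(im,lo,hi,smin=110,vmin=60):
    h=cv2.cvtColor(im,cv2.COLOR_BGR2HSV); return cv2.inRange(h,(lo,smin,vmin),(hi,255,255))
def big(m):
    cs,_=cv2.findContours(m,cv2.RETR_EXTERNAL,cv2.CHAIN_APPROX_NONE); return max(cs,key=cv2.contourArea)
def crop(m,roi):
    k=np.zeros_like(m); x0,x1,y0,y1=roi; k[y0:y1,x0:x1]=m[y0:y1,x0:x1]; return k
def label(im,roi,lo,hi):
    m=crop(hue(im,lo,hi),roi); b=big(m); f=np.zeros_like(m); cv2.drawContours(f,[cv2.convexHull(b)],-1,255,-1)
    f=cv2.erode(f,np.ones((3,3)))
    s=cv2.cvtColor(im,cv2.COLOR_BGR2HSV); w=cv2.inRange(s,(0,0,130),(180,90,255))&f
    c=big(w); M=cv2.moments(c); return np.array([M["m10"]/M["m00"],M["m01"]/M["m00"]]),c[:,0,:],b[:,0,:]
def quad(c):
    h=cv2.convexHull(c); 
    for e in np.arange(1,15,.5):
        q=cv2.approxPolyDP(h,e,True)
        if len(q)==4: return q[:,0,:].astype(float)
E
python3 - <<'E'
from h import *
T=capture("top");S=capture("scene")
H=dict(L=((78,95),(295,370,225,280),(280,352,220,275)),S=((140,165),(390,445,235,270),(215,275,275,320)),M=((100,125),(470,530,240,285),(118,190,310,370)))
for k,(h,rt,rs) in H.items():
    a,ca,ba=label(T["color"],rt,*h); b,cb,_=label(S["color"],rs,*h)
    X,e=tri(T,a,S,b)[0]
    P=onplane(T,ca,X[2])[:,:2].astype(np.float32); r=cv2.minAreaRect(P)
    Pb=onplane(T,ba,X[2])[:,:2].astype(np.float32); rb=cv2.minAreaRect(Pb)
    print(k,a.round(1),b.round(1),"ctr",X.round(1),"err",round(e,1),"label",np.round(r[1],1),round(r[2],1),"box",np.round(rb[0],1),np.round(rb[1],1),round(rb[2],1))
qs=[]
for c,roi in((T,(200,295,205,280)),(S,(340,430,165,220))):
    s=cv2.cvtColor(c["color"],cv2.COLOR_BGR2HSV); w=crop(cv2.inRange(s,(0,0,190),(180,60,255)),roi); b=big(w); q=quad(b); M=cv2.moments(cv2.convexHull(b)); qs.append((q,np.array([M["m10"]/M["m00"],M["m01"]/M["m00"]]),b)); print(q.tolist())
X,e=tri(T,qs[0][1],S,qs[1][1])[0]; print("plat",X.round(1),e.round(1))
r=cv2.minAreaRect(onplane(T,qs[0][2][:,0,:],X[2])[:,:2].astype(np.float32)); print(r)
E
```

```text
L [332.7 254.2] [312.6 241.3] ctr [526.1  98.2 100.8] err 1.5 label [37.3 71.6] 6.2 box [534.7  98.8] [ 74.9 140.4] 6.2
S [416.1 254.8] [242.3 289.5] ctr [ 527.5 -118.3   86.9] err 1.2 label [46.8 24.5] 80.9 box [ 534.1 -117.9] [91.4 49.4] 80.9
M [501.2 265.1] [150.5 332.7] ctr [ 502.3 -336.6   92.8] err 1.2 label [29.2 60.7] 11.8 box [ 510.  -331.5] [ 64.3 124.4] 10.4
[[214.0, 217.0], [280.0, 225.0], [275.0, 263.0], [209.0, 254.0]]
[[423.0, 190.0], [375.0, 215.0], [348.0, 197.0], [395.0, 174.0]]
plat [557.9 320.  146.3] 0.5
((558.3118896484375, 320.4197082519531), (170.6274871826172, 99.31248474121094), 83.15303802490234)
```

```bash
cat >> h.py <<'E'
from scipy.spatial.transform import Rotation as Ro
def Rt(yaw,tilt=0):  # tool frame: x along box x, z down into box; degrees
    Rb=(Ro.from_euler("z",yaw,degrees=True)*Ro.from_euler("y",-tilt,degrees=True)).as_matrix()
    return Rb@np.diag([1,-1,-1.])
def state():
    o=telemetry.observe(); q=o["ee_rot"]; return o,np.array(o["eef_pos"]),Ro.from_quat([q[1],q[2],q[3],q[0]])
def plan(pos,R,ms=.035,mr=.11):
    o,p,Rc=state(); rv=(Rc.inv()*Ro.from_matrix(R)).as_rotvec(); d=R.T@(np.asarray(pos)-p)/1e3
    nr=int(np.ceil(np.abs(rv).max()/mr)); n=int(np.ceil(np.abs(d).max()/ms))
    print("t",round(o["time"],2),"F",o["wrist_force"].round(2),"gap",round(o["finger_gap"],3),"p",p.round(1),"j",o["joints"].round(2))
    print("turn total",rv.round(4),"rows",nr,"each",(rv/max(nr,1)).round(4)); print(" then shift total",d.round(4),"rows",n,"each",(d/max(n,1)).round(4))
def boxpose(lid,yaw,h,above):  # TCP pos 'above' mm off the underside along box z
    n=-Rt(yaw,30)[:,2]; return np.asarray(lid)-(h-above)*n
E
python3 - <<'E'
from h import *
p=boxpose([526.1,98.2,100.8],6.2,44,150); print(p); plan(p,Rt(6.2,30))
E
```

```text
[473.40999891  92.47603415 192.5986928 ]
t 0.2 F [-0.06 -0.51 -0.11] gap 0.998 p [ 186.7 -543.5  230.7] j [-1.38  0.31  0.05  1.3   0.    1.43]
turn total [ 0.3516  0.4419 -1.3156] rows 12 each [ 0.0293  0.0368 -0.1096]
 then shift total [ 0.2873 -0.6013  0.2099] rows 18 each [ 0.016  -0.0334  0.0117]
```

```bash
R='0,0,0,0,0.0293,0.0368,-0.1096'; true
python3 -m pendant '[0,0,0,0,0.0293,0.0368,-0.1096,0,0,0,0,0.0293,0.0368,-0.1096,0,0,0,0,0.0293,0.0368,-0.1096,0,0,0,0,0.0293,0.0368,-0.1096,0,0,0,0,0.0293,0.0368,-0.1096]'
python3 -m pendant '[0,0,0,0,0.0293,0.0368,-0.1096,0,0,0,0,0.0293,0.0368,-0.1096,0,0,0,0,0.0293,0.0368,-0.1096,0,0,0,0,0.0293,0.0368,-0.1096,0,0,0,0,0.0293,0.0368,-0.1096]'
python3 -m pendant '[0,0,0,0,0.0293,0.0368,-0.1096,0,0,0,0,0.0293,0.0368,-0.1096]'
python3 - <<'E'
from h import *
p=boxpose([526.1,98.2,100.8],6.2,44,150); plan(p,Rt(6.2,30))
E
```

```text
time: 0.62
eef_pos: [186.9, -543.5, 231.5]
ee_rot: [-0.006, 0.936, -0.333, 0.117]
wrist_force: [-0.7, -0.1, -1.1]
finger_gap: 0.998
time: 1.03
eef_pos: [186.6, -543.6, 231.5]
ee_rot: [-0.011, 0.973, -0.058, 0.222]
wrist_force: [0.3, -0.0, -0.8]
finger_gap: 0.999
time: 1.2
eef_pos: [186.6, -543.7, 231.4]
ee_rot: [-0.013, 0.964, 0.055, 0.259]
wrist_force: [0.3, -0.3, -0.6]
finger_gap: 1.0
t 1.2 F [ 0.33 -0.26 -0.61] gap 1.0 p [ 186.6 -543.7  231.4] j [-1.65  0.33 -0.03  1.31  0.52 -0.22]
turn total [ 0.0003 -0.0017  0.0054] rows 1 each [ 0.0003 -0.0017  0.0054]
 then shift total [ 0.287  -0.6014  0.2106] rows 18 each [ 0.0159 -0.0334  0.0117]
```

```bash
python3 -m pendant '[0,0.016,-0.0334,0.0117,0,0,0,0,0.016,-0.0334,0.0117,0,0,0,0,0.016,-0.0334,0.0117,0,0,0,0,0.016,-0.0334,0.0117,0,0,0,0,0.016,-0.0334,0.0117,0,0,0]' | head -2
python3 -m pendant '[0,0.016,-0.0334,0.0117,0,0,0,0,0.016,-0.0334,0.0117,0,0,0,0,0.016,-0.0334,0.0117,0,0,0,0,0.016,-0.0334,0.0117,0,0,0,0,0.016,-0.0334,0.0117,0,0,0]' | head -2
python3 -m pendant '[0,0.016,-0.0334,0.0117,0,0,0,0,0.016,-0.0334,0.0117,0,0,0,0,0.016,-0.0334,0.0117,0,0,0,0,0.016,-0.0334,0.0117,0,0,0,0,0.016,-0.0334,0.0117,0,0,0]' | head -2
python3 -m pendant '[0,0.016,-0.0334,0.0117,0,0,0,0,0.016,-0.0334,0.0117,0,0,0,0,0.016,-0.0334,0.0117,0,0,0,0,0,0,0,0,0,0]' 
python3 - <<'E'
from h import *
p=boxpose([526.1,98.2,100.8],6.2,44,150); plan(p,Rt(6.2,30))
W=capture("wrist"); cv2.imwrite("pics/w1.png",W["color"]); print(W["world_from_camera"].round(3).tolist(),W["fx"],W["cx"],W["cy"])
E
```

```text
time: 1.62
eef_pos: [267.0, -365.5, 219.8]
time: 2.03
eef_pos: [346.8, -189.0, 209.5]
time: 2.45
eef_pos: [426.9, -12.1, 199.5]
time: 2.78
eef_pos: [475.8, 99.5, 192.9]
ee_rot: [-0.016, 0.964, 0.058, 0.259]
wrist_force: [0.7, -0.2, 0.1]
finger_gap: 1.0
t 2.78 F [ 0.65 -0.24  0.07] gap 1.0 p [475.8  99.5 192.9] j [ 0.   -0.24 -0.78  0.51  0.06  1.47]
turn total [-0.0066 -0.0022  0.01  ] rows 1 each [-0.0066 -0.0022  0.01  ]
 then shift total [-0.0028  0.0067 -0.0013] rows 1 each [-0.0028  0.0067 -0.0013]
[[0.858, 0.045, -0.511, 394.498], [0.105, 0.96, 0.26, 173.812], [0.502, -0.277, 0.819, 317.071], [0.0, 0.0, 0.0, 1.0]] 367.2020373507051 318.7220094873588 235.13172791033207
```

View pics/w1.png

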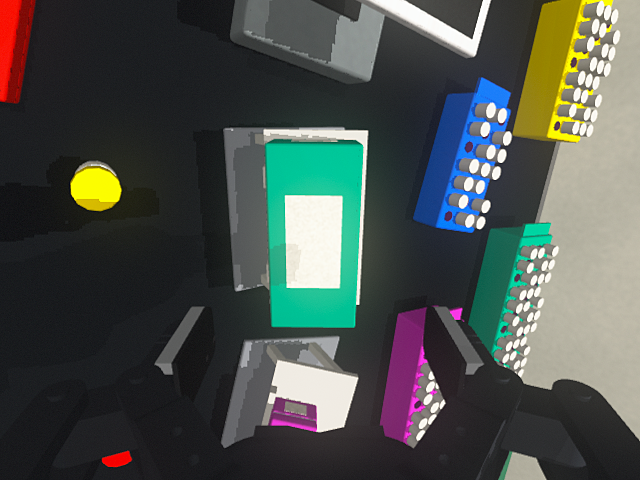

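The wrist view shows the teal lid, with its label at px (314,242), squarely on its holder, and the magenta box behind it. I refine with wrist plus top.

```bash
cat >> h.py <<'E'
def oncplane(c,px,P,n):
    o,d=rays(c,px); return o+d*(((P-o)@n)/(d@n))[:,None]
def refine(W,T,S,wroi,k,yaw,tilt=30):
    H=dict(L=((78,95),(295,370,225,280),(280,352,220,275)),S=((140,165),(390,445,235,270),(215,275,275,320)),M=((100,125),(470,530,240,285),(118,190,310,370)))[k]
    a,ca,ba=label(W["color"],wroi,*H[0]); b,_,_=label(T["color"],H[1],*H[0]); s,_,_=label(S["color"],H[2],*H[0])
    for nm,c,q in(("WT",T,b),("WS",S,s)):
        X,e=tri(W,a,c,q)[0]; print(nm,X.round(1),"err",round(e,1))
    Rb=Rt(yaw,tilt)@np.diag([1,-1,-1.]); X=tri(W,a,T,b)[0][0]
    for nm,cc in(("label",ca),("col",ba)):
        L=(oncplane(W,cc,X,Rb[:,2])-X)@Rb; r=cv2.minAreaRect(L[:,:2].astype(np.float32)); print(nm,np.round(r[0],1),np.round(r[1],1),"dyaw",round(r[2],1))
E
python3 - <<'E'
from h import *
refine(capture("wrist"),capture("top"),capture("scene"),(255,375,130,335),"L",6.2)
E
```

```text
WT [529.2  98.9  94.1] err 0.3
WS [525.2  99.9  99.5] err 2.4
label [ 0.1 -1.9] [41.2 72.7] dyaw 0.1
col [-0.1 -0.4] [ 67.6 145.7] dyaw 0.2
```

```bash
python3 - <<'E'
from h import *
plan(boxpose([527,98.6,97],6.3,44,65),Rt(6.3,30))
plan(boxpose([527,98.6,97],6.3,44,6),Rt(6.3,30))
E
```

```text
t 2.98 F [ 0.08  0.12 -0.77] gap 0.999 p [474.   91.7 191.9] j [-0.01 -0.24 -0.78  0.51  0.06  1.47]
turn total [ 0.002   0.0015 -0.0014] rows 1 each [ 0.002   0.0015 -0.0014]
 then shift total [-0.0012 -0.0011  0.0879] rows 3 each [-0.0004 -0.0004  0.0293]
t 2.98 F [ 0.08  0.12 -0.77] gap 0.999 p [474.   91.7 191.9] j [-0.01 -0.24 -0.78  0.51  0.06  1.47]
turn total [ 0.002   0.0015 -0.0014] rows 1 each [ 0.002   0.0015 -0.0014]
 then shift total [-0.0012 -0.0011  0.1469] rows 5 each [-0.0002 -0.0002  0.0294]
```

```bash
python3 -m pendant '[0,-0.001,0,0.03,0,0,0,0,0,-0.001,0.03,0,0,0,0,0,0,0.028,0,0,0,0,0,0,0.02,0,0,0,0,0,0,0.015,0,0,0]'
python3 -m pendant '[0,0,0,0.012,0,0,0,0,0,0,0.008,0,0,0,0,0,0,0.004,0,0,0,0,0,0,0,0,0,0]'
python3 - <<'E'
from h import *
plan(boxpose([527,98.6,97],6.3,44,6),Rt(6.3,30))
W=capture("wrist"); cv2.imwrite("pics/w2.png",W["color"])
E
```

```text
time: 3.4
eef_pos: [534.7, 96.4, 83.5]
ee_rot: [-0.013, 0.965, 0.05, 0.257]
wrist_force: [-0.3, -1.1, -0.5]
finger_gap: 0.999
time: 3.73
eef_pos: [546.7, 99.0, 64.0]
ee_rot: [-0.013, 0.965, 0.051, 0.258]
wrist_force: [-0.4, 0.0, 0.2]
finger_gap: 1.003
t 3.73 F [-0.4   0.04  0.18] gap 1.003 p [546.7  99.   64. ] j [ 0.01  0.09 -0.87  0.09  0.05  1.49]
turn total [ 0.0033  0.0011 -0.0039] rows 1 each [ 0.0033  0.0011 -0.0039]
 then shift total [-0.0005 -0.0018 -0.0004] rows 1 each [-0.0005 -0.0018 -0.0004]
```

View pics/w2.png

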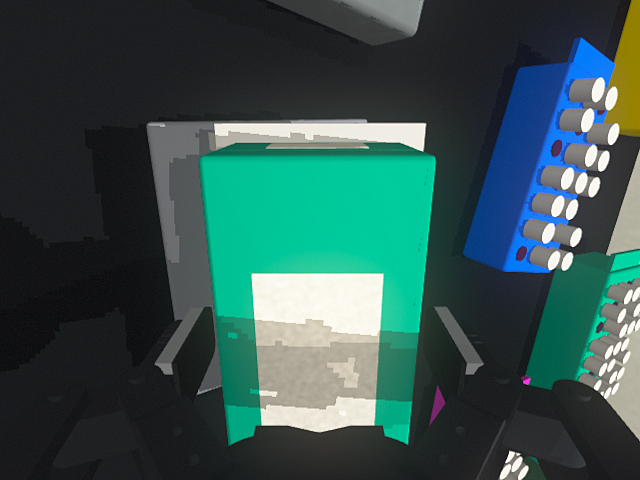

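The pads (px 210 and 437) straddle the teal box evenly with no contact force. Closing, then lifting a little along the box normal.

```bash
python3 -m pendant '[255,0,0,0,0,0,0,255,0,0,0,0,0,0,255,0,0,0,0,0,0,255,0,0,0,0,0,0,255,0,0,0,0,0,0]'
python3 -m pendant '[255,0,0,0,0,0,0,255,0,0,-0.003,0,0,0,255,0,0,-0.008,0,0,0,255,0,0,-0.02,0,0,0,255,0,0,-0.03,0,0,0]'
python3 -m pendant '[255,0,0,-0.03,0,0,0,255,0,0,-0.02,0,0,0,255,0,0,-0.01,0,0,0,255,0,0,0,0,0,0]'
python3 - <<'E'
from h import *
plan([557.9,320.0,230],Rt(-6.85))
E
```

```text
time: 4.2
eef_pos: [546.2, 100.3, 65.1]
ee_rot: [-0.013, 0.965, 0.052, 0.258]
wrist_force: [-5.0, -2.3, 3.6]
finger_gap: 0.765
time: 4.62
eef_pos: [513.2, 97.5, 114.8]
ee_rot: [-0.014, 0.965, 0.052, 0.255]
wrist_force: [0.4, -1.8, -6.8]
finger_gap: 0.761
time: 4.95
eef_pos: [485.5, 94.5, 171.3]
ee_rot: [-0.014, 0.964, 0.052, 0.259]
wrist_force: [0.5, 0.0, -6.4]
finger_gap: 0.766
t 4.95 F [ 0.54  0.   -6.44] gap 0.766 p [485.5  94.5 171.3] j [-0.   -0.2  -0.81  0.44  0.06  1.47]
turn total [-0.0588 -0.5231  0.223 ] rows 5 each [-0.0118 -0.1046  0.0446]
 then shift total [ 0.045  -0.2325 -0.0587] rows 7 each [ 0.0064 -0.0332 -0.0084]
```

```bash
python3 -m pendant '[255,0,0,-0.01,-0.0118,-0.1046,0.0446,255,0,0,0,-0.0118,-0.1046,0.0446,255,0,0,0,-0.0118,-0.1046,0.0446,255,0,0,0,-0.0118,-0.1046,0.0446,255,0,0,0,-0.0118,-0.1046,0.0446]' | head -3
python3 -m pendant '[255,0.003,-0.015,-0.008,0,0,0,255,0.006,-0.032,-0.008,0,0,0,255,0.008,-0.038,-0.01,0,0,0,255,0.008,-0.038,-0.008,0,0,0,255,0.008,-0.038,-0.008,0,0,0]' | head -3
python3 -m pendant '[255,0.006,-0.033,-0.008,0,0,0,255,0.003,-0.02,-0.004,0,0,0,255,0.001,-0.01,0,0,0,0,255,0,0,0,0,0,0,255,0,0,0,0,0,0]'
python3 - <<'E'
from h import *
plan([557.9,320.0,230],Rt(-6.85))
S=capture("scene");T=capture("top")
for nm,C,roi in(("s",S,(240,520,100,300)),("t",T,(160,360,170,320))):
    x0,x1,y0,y1=roi; cv2.imwrite(f"pics/{nm}2.png",cv2.resize(C["color"][y0:y1,x0:x1],None,fx=2.5,fy=2.5,interpolation=cv2.INTER_CUBIC))
a=cv2.imread("pics/s2.png");b=cv2.imread("pics/t2.png"); o=np.zeros((500,1200,3),np.uint8); o[:,:700]=a; o[:375,700:]=b; cv2.imwrite("pics/c2.png",cv2.resize(o,(800,333)))
E
```

```text
time: 5.37
eef_pos: [481.7, 94.2, 178.0]
ee_rot: [0.0, 0.998, -0.061, -0.003]
time: 5.78
eef_pos: [534.2, 251.3, 218.6]
ee_rot: [0.0, 0.998, -0.06, -0.002]
time: 6.2
eef_pos: [550.6, 310.8, 229.9]
ee_rot: [0.001, 0.998, -0.06, -0.002]
wrist_force: [-0.4, -0.9, -6.9]
finger_gap: 0.763
t 6.2 F [-0.37 -0.87 -6.91] gap 0.763 p [550.6 310.8 229.9] j [ 0.39  0.43  0.22  1.36 -0.    2.08]
turn total [0.0024 0.0041 0.0003] rows 1 each [0.0024 0.0041 0.0003]
 then shift total [ 0.0061 -0.01   -0.0001] rows 1 each [ 0.0061 -0.01   -0.0001]
```

View pics/c2.png

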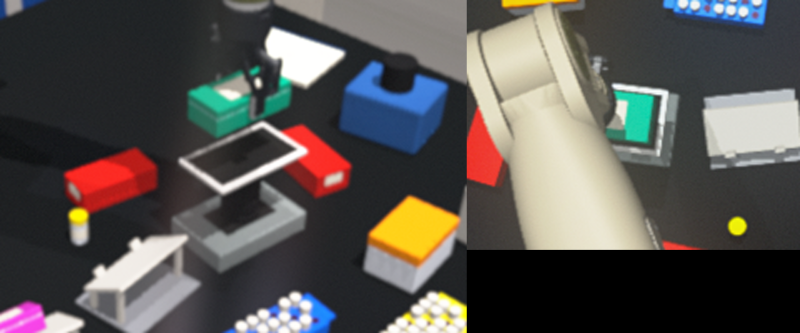

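The scene view shows the teal box level and square above the platform (crop px 238,100 over 243,155). Now lowering to just above expected contact, then slowly, watching the force.

```bash
python3 -m pendant '[255,0.006,-0.008,0.02,0.002,0.004,0,255,0,0,0.02,0,0,0,255,0,0,0.012,0,0,0,255,0,0,0.006,0,0,0,255,0,0,0,0,0,0]'
python3 -m pendant '[255,0,0,0.006,0,0,0,255,0,0,0.006,0,0,0,255,0,0,0.005,0,0,0,255,0,0,0.003,0,0,0,255,0,0,0,0,0,0]'
python3 -m pendant '[255,0,0,0.004,0,0,0,255,0,0,0.004,0,0,0,255,0,0,0.003,0,0,0,255,0,0,0.002,0,0,0,255,0,0,0,0,0,0]'
python3 - <<'E'
from h import *
plan([557.9,320.0,120],Rt(-6.85))
E
```

```text
time: 6.72
eef_pos: [557.1, 316.5, 171.9]
ee_rot: [0.0, 0.998, -0.061, -0.001]
wrist_force: [-1.1, -0.7, -5.8]
finger_gap: 0.763
time: 7.13
eef_pos: [558.0, 318.1, 153.1]
ee_rot: [-0.0, 0.998, -0.06, 0.001]
wrist_force: [0.2, -0.2, -5.6]
finger_gap: 0.762
time: 7.55
eef_pos: [558.7, 318.4, 140.6]
ee_rot: [-0.001, 0.998, -0.06, 0.001]
wrist_force: [0.4, 0.8, -4.8]
finger_gap: 0.763
t 7.55 F [ 0.44  0.81 -4.85] gap 0.763 p [558.7 318.4 140.6] j [0.39 0.48 0.07 1.16 0.   2.08]
turn total [-0.0019 -0.0028 -0.0005] rows 1 each [-0.0019 -0.0028 -0.0005]
 then shift total [-0.0009 -0.0015  0.0206] rows 1 each [-0.0009 -0.0015  0.0206]
```

```bash
python3 -m pendant '[255,0,0,0.004,0,0,0,255,0,0,0.004,0,0,0,255,0,0,0.004,0,0,0,255,0,0,0.002,0,0,0,255,0,0,0,0,0,0]' | sed -n '2p;4p'
python3 -m pendant '[255,0,0,0.003,0,0,0,255,0,0,0.003,0,0,0,255,0,0,0.002,0,0,0,255,0,0,0,0,0,0]' | sed -n '2p;4p'
for i in 1 2 3 4; do python3 -m pendant '[255,0,0,0,0,0,0]' | sed -n '2p;4p'; done
python3 - <<'E'
from h import *
S=capture("scene"); cv2.imwrite("pics/s3.png",cv2.resize(S["color"][120:270,300:460],None,fx=4,fy=4,interpolation=cv2.INTER_CUBIC))
E
```

```text
eef_pos: [558.7, 318.5, 126.6]
wrist_force: [1.1, 1.4, -0.6]
eef_pos: [558.7, 318.5, 118.7]
wrist_force: [0.7, 1.4, -0.1]
eef_pos: [558.7, 318.5, 119.0]
wrist_force: [2.1, 2.5, -0.1]
eef_pos: [558.7, 318.5, 119.2]
wrist_force: [1.9, 1.9, 0.1]
eef_pos: [558.7, 318.5, 119.2]
wrist_force: [1.3, 2.0, 0.2]
eef_pos: [558.7, 318.5, 119.1]
wrist_force: [1.3, 1.9, 0.1]
```

View pics/s3.png

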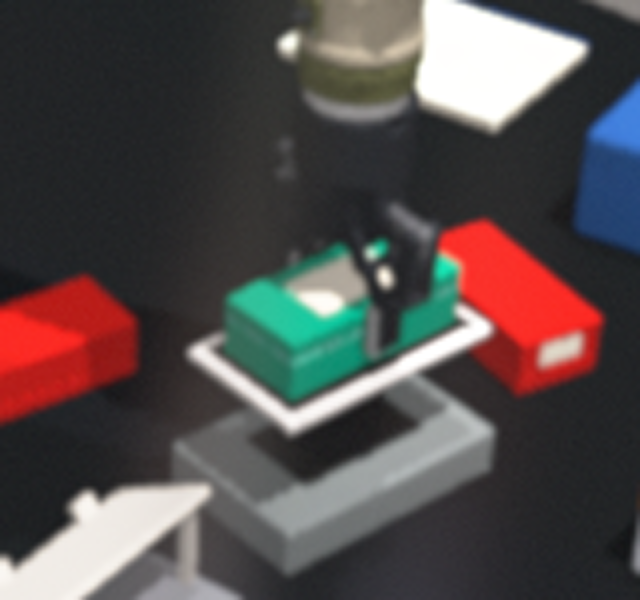

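The view shows the box flat on the sunken platform with an even rim all round (crop px 340,350), and the vertical force is back to zero. Releasing.

```bash
python3 -m pendant '[40,0,0,0,0,0,0,20,0,0,0,0,0,0,0,0,0,0,0,0,0,0,0,0,0,0,0,0,0,0,0,0,0,0,0]' | sed -n '2p;4,5p'
python3 -m pendant '[0,0,0,-0.005,0,0,0,0,0,0,-0.015,0,0,0,0,0,0,-0.03,0,0,0,0,0,0,-0.04,0,0,0,0,0,0,-0.03,0,0,0]'| sed -n '2p;4,5p'
python3 - <<'E'
from h import *
plan([502.3,-336.6,250],Rt(11,30))
E
```

```text
eef_pos: [558.2, 318.2, 118.7]
wrist_force: [-0.5, -0.2, -0.1]
finger_gap: 1.0
eef_pos: [558.0, 318.1, 241.6]
wrist_force: [1.3, 0.5, 0.1]
finger_gap: 1.003
t 9.52 F [1.31 0.52 0.09] gap 1.003 p [558.  318.1 241.6] j [0.39 0.44 0.26 1.39 0.   2.08]
turn total [ 0.0802  0.5158 -0.3053] rows 5 each [ 0.016   0.1032 -0.0611]
 then shift total [-0.1514  0.6321 -0.0971] rows 19 each [-0.008   0.0333 -0.0051]
```

```bash
python3 -m pendant '[0,0,0,0,0.016,0.1032,-0.0611,0,0,0,0,0.016,0.1032,-0.0611,0,0,0,0,0.016,0.1032,-0.0611,0,0,0,0,0.016,0.1032,-0.0611,0,0,0,0,0.016,0.1032,-0.0611]'| sed -n '2p'
python3 - <<'E'
from h import *
plan(boxpose([502.3,-336.6,92],11,38,150),Rt(11,30),.038)
E
```

```text
eef_pos: [558.1, 318.6, 240.7]
t 9.93 F [ 0.37  0.47 -1.32] gap 1.0 p [558.1 318.6 240.7] j [ 0.46  0.06 -0.39  0.6  -0.13  1.8 ]
turn total [-0.0008 -0.0062  0.0034] rows 1 each [-0.0008 -0.0062  0.0034]
 then shift total [-0.2301  0.6325 -0.0732] rows 17 each [-0.0135  0.0372 -0.0043]
```

```bash
python3 -m pendant '[0,-0.0135,0.0372,-0.0043,0,0,0,0,-0.0135,0.0372,-0.0043,0,0,0,0,-0.0135,0.0372,-0.0043,0,0,0,0,-0.0135,0.0372,-0.0043,0,0,0,0,-0.0135,0.0372,-0.0043,0,0,0]' | sed -n '2p'
python3 -m pendant '[0,-0.0135,0.0372,-0.0043,0,0,0,0,-0.0135,0.0372,-0.0043,0,0,0,0,-0.0135,0.0372,-0.0043,0,0,0,0,-0.0135,0.0372,-0.0043,0,0,0,0,-0.0135,0.0372,-0.0043,0,0,0]' | sed -n '2p'
python3 -m pendant '[0,-0.0135,0.0372,-0.0043,0,0,0,0,-0.0135,0.0372,-0.0043,0,0,0,0,-0.0135,0.0372,-0.0043,0,0,0,0,-0.0135,0.0372,-0.0043,0,0,0,0,-0.0135,0.0372,-0.0043,0,0,0]' | sed -n '2p'
python3 -m pendant '[0,-0.0135,0.0372,-0.0043,0,0,0,0,-0.0135,0.0372,-0.0043,0,0,0,0,0,0,0,0,0,0,0,0,0,0,0,0,0]' | sed -n '2p'
python3 - <<'E'
from h import *
W,T,S=capture("wrist"),capture("top"),capture("scene"); cv2.imwrite("pics/w3.png",W["color"])
plan(boxpose([502.3,-336.6,92],11,38,150),Rt(11,30),.038)
m=hue(W["color"],100,125); m=crop(m,(150,450,60,360)); print(cv2.boundingRect(big(m)))
x,y,w,h=cv2.boundingRect(big(m)); refine(W,T,S,(x-3,x+w+3,y-3,y+h+3),"M",11)
# platform now
for c,roi in((T,(200,295,205,280)),(S,(320,440,165,260))):
    m=crop(hue(c["color"],78,95),roi); b=big(m); print(cv2.boundingRect(b))
E
```

```text
eef_pos: [524.7, 121.3, 224.4]
eef_pos: [492.5, -75.1, 209.8]
eef_pos: [460.0, -271.4, 194.5]
eef_pos: [447.2, -350.0, 187.5]
t 11.67 F [ 1.08  0.25 -0.77] gap 1.001 p [ 447.8 -346.3  187.9] j [-1.06  0.13 -0.4   0.86  0.49  0.36]
turn total [-0.0007  0.0009  0.0005] rows 1 each [-0.0007  0.0009  0.0005]
 then shift total [ 0.      0.0008 -0.0013] rows 1 each [ 0.      0.0008 -0.0013]
(280, 142, 79, 156)
WT [ 502.7 -335.9   89.9] err 1.9
WS [ 501.  -335.6   91.5] err 2.2
label [-0.1 -0.5] [58.3 33.2] dyaw 89.9
col [-0.   1.3] [ 53.9 118.1] dyaw 0.2
(215, 223, 60, 34)
(357, 174, 57, 46)
```

```bash
python3 - <<'E'
from h import *
plan(boxpose([502.2,-335.8,90],11,38,5),Rt(11,30))
E
```

```text
t 11.67 F [ 1.08  0.25 -0.77] gap 1.001 p [ 447.8 -346.3  187.9] j [-1.06  0.13 -0.4   0.86  0.49  0.36]
turn total [-0.0007  0.0009  0.0005] rows 1 each [-0.0007  0.0009  0.0005]
 then shift total [-0.0009  0.      0.1455] rows 5 each [-0.0002  0.      0.0291]
```

```bash
python3 -m pendant '[0,-0.001,0,0.03,0,0,0,0,0,0,0.035,0,0,0,0,0,0,0.03,0,0,0,0,0,0,0.02,0,0,0,0,0,0,0.012,0,0,0]' | sed -n '2p;4p'
python3 -m pendant '[0,0,0,0.01,0,0,0,0,0,0,0.006,0,0,0,0,0,0,0.0025,0,0,0,0,0,0,0,0,0,0]'| sed -n '2p;4p'
python3 - <<'E'
from h import *
plan(boxpose([502.2,-335.8,90],11,38,5),Rt(11,30))
W=capture("wrist"); cv2.imwrite("pics/w4.png",W["color"][100:480])
m=hue(W["color"],100,125)
for r in (320,350,380,410): print(r,np.where(m[r,150:500])[0][[0,-1]]+150)
E
```

```text
eef_pos: [509.6, -331.9, 75.4]
wrist_force: [-0.2, -0.0, 0.2]
eef_pos: [518.6, -333.4, 61.6]
wrist_force: [0.1, -0.3, 0.3]
t 12.42 F [ 0.08 -0.26  0.29] gap 1.001 p [ 518.6 -333.4   61.6] j [-0.93  0.32 -0.52  0.49  0.47  0.51]
turn total [0.0002 0.0007 0.0012] rows 1 each [0.0002 0.0007 0.0012]
 then shift total [-0.0001 -0.0008  0.0001] rows 1 each [-0.0001 -0.0008  0.0001]
320 [239 396]
350 [242 393]
380 [244 391]
410 [246 389]
```

```bash
python3 -m pendant '[255,0,0,0,0,0,0,255,0,0,0,0,0,0,255,0,0,0,0,0,0,255,0,0,0,0,0,0,255,0,0,0,0,0,0]'| sed -n '2p;4,5p'
python3 -m pendant '[255,0,0,0,0,0,0,255,0,0,-0.003,0,0,0,255,0,0,-0.008,0,0,0,255,0,0,-0.02,0,0,0,255,0,0,-0.03,0,0,0]'| sed -n '2p;4,5p'
python3 -m pendant '[255,0,0,-0.03,0,0,0,255,0,0,-0.035,0,0,0,255,0,0,-0.03,0,0,0,255,0,0,-0.01,0,0,0,255,0,0,0,0,0,0]'| sed -n '2p;4,5p'
python3 - <<'E'
from h import *
T,S=capture("top"),capture("scene")
R=[]
for c,roi in((T,(200,295,205,290)),(S,(320,440,165,260))):
    a,ca,ba=label(c["color"],roi,78,95); R.append((a,ca,ba))
    s=cv2.cvtColor(c["color"],cv2.COLOR_BGR2HSV); w=crop(cv2.inRange(s,(0,0,190),(180,60,255)),roi); b=big(w); M=cv2.moments(cv2.convexHull(b)); R.append((np.array([M["m10"]/M["m00"],M["m01"]/M["m00"]]),b))
X,e=tri(T,R[0][0],S,R[2][0])[0]; P,e2=tri(T,R[1][0],S,R[3][0])[0]; print("lidL",X.round(1),round(e,1),"plat",P.round(1),round(e2,1))
for q in(R[0][1],R[0][2]): r=cv2.minAreaRect(onplane(T,q,X[2])[:,:2].astype(np.float32)); print(r)
print(cv2.minAreaRect(onplane(T,R[1][1][:,0,:],P[2])[:,:2].astype(np.float32)))
plan(X+[0,0,80],Rt(-6.85))
cv2.imwrite("pics/s4.png",S["color"])
E
```

```text
eef_pos: [518.2, -334.7, 62.2]
wrist_force: [-3.8, 0.6, 6.2]
finger_gap: 0.627
eef_pos: [486.8, -337.6, 112.0]
wrist_force: [0.5, 0.6, -2.2]
finger_gap: 0.623
eef_pos: [436.3, -351.6, 208.3]
wrist_force: [-0.1, -0.1, -2.2]
finger_gap: 0.62
lidL [558.8 319.2 161.2] 0.0 plat [523.9 274.   -5. ] 156.8
((558.8597412109375, 319.288330078125), (71.55242919921875, 40.782283782958984), 83.30790710449219)
((557.9426879882812, 316.9759521484375), (141.93177795410156, 68.80586242675781), 83.13562774658203)
((570.2540283203125, 339.294921875), (184.7442626953125, 107.78792572021484), 83.21902465820312)
t 13.82 F [ 0.02 -0.1  -2.32] gap 0.622 p [ 436.4 -349.7  204.9] j [-1.09  0.11 -0.38  0.91  0.5   0.34]
turn total [-0.0808 -0.518   0.3038] rows 5 each [-0.0162 -0.1036  0.0608]
 then shift total [ 0.0417 -0.6787 -0.0363] rows 20 each [ 0.0021 -0.0339 -0.0018]
```

```bash
python3 -m pendant '[255,0,0,0,-0.0162,-0.1036,0.0608,255,0,0,0,-0.0162,-0.1036,0.0608,255,0,0,0,-0.0162,-0.1036,0.0608,255,0,0,0,-0.0162,-0.1036,0.0608,255,0,0,0,-0.0162,-0.1036,0.0608]' | sed -n '2p'
python3 -m pendant '[255,0.001,-0.015,-0.003,0,0,0,255,0.002,-0.03,-0.004,0,0,0,255,0.0022,-0.036,-0.004,0,0,0,255,0.0022,-0.036,-0.004,0,0,0,255,0.0022,-0.036,-0.004,0,0,0]' | sed -n '2p'
python3 -m pendant '[255,0.0022,-0.036,-0.004,0,0,0,255,0.0022,-0.036,-0.004,0,0,0,255,0.0022,-0.036,-0.004,0,0,0,255,0.0022,-0.036,-0.004,0,0,0,255,0.0022,-0.036,0,0,0,0]' | sed -n '2p'
python3 -m pendant '[255,0.0022,-0.036,0,0,0,0,255,0.0022,-0.036,0,0,0,0,255,0.0022,-0.036,0,0,0,0,255,0.0022,-0.036,0,0,0,0,255,0.0022,-0.036,0,0,0,0]' | sed -n '2p'
python3 -m pendant '[255,0.0022,-0.036,0,0,0,0,255,0.0022,-0.036,0,0,0,0,255,0.0022,-0.036,0,0,0,0,255,0.002,-0.03,0,0,0,0,255,0.001,-0.015,0,0,0,0]' | sed -n '2p'
python3 -m pendant '[255,0,0,0,0,0,0,255,0,0,0,0,0,0]' | sed -n '2p;4p'
python3 - <<'E'
from h import *
plan([558.8,319,200],Rt(-6.75))
E
```

```text
eef_pos: [436.9, -348.6, 204.2]
eef_pos: [464.0, -196.1, 222.2]
eef_pos: [496.2, -18.7, 239.3]
eef_pos: [527.9, 158.6, 238.4]
eef_pos: [555.6, 311.0, 237.6]
eef_pos: [555.5, 307.9, 237.9]
wrist_force: [0.1, -0.9, -2.0]
t 16.07 F [ 0.12 -0.94 -1.98] gap 0.622 p [555.5 307.9 237.9] j [0.38 0.44 0.24 1.38 0.   2.07]
turn total [0.001  0.0026 0.0018] rows 1 each [0.001  0.0026 0.0018]
 then shift total [ 0.002  -0.0114  0.0379] rows 2 each [ 0.001  -0.0057  0.0189]
```

```bash
python3 -m pendant '[255,0.001,-0.006,0.02,0,0.002,0.002,255,0.001,-0.005,0.02,0,0,0,255,0,0,0.01,0,0,0,255,0,0,0,0,0,0]' | sed -n '2p;4p'
python3 - <<'E'
from h import *
W,S=capture("wrist"),capture("scene"); o,p,R=state(); print(p.round(1))
a,ca,ba=label(S["color"],(320,440,120,250),100,125); w,cw,bw=label(W["color"],(150,480,0,480),100,125)
print(a,w,cv2.boundingRect(bw)); X,e=tri(S,a,W,w)[0]; print("lidM",X.round(1),round(e,1))
cv2.imwrite("pics/w5.png",np.hstack([cv2.resize(W["color"],(400,300)),cv2.resize(S["color"][120:270,300:500],(400,300))]))
E
```

```text
eef_pos: [558.0, 315.7, 186.5]
wrist_force: [-1.1, -0.7, -2.8]
[559.7 316.3 189.9]
[382.8        169.81578947] [318.75043596 349.32377506] (203, 166, 256, 271)
lidM [554.1 314.2 216.6] 8.7
```

View pics/w5.png

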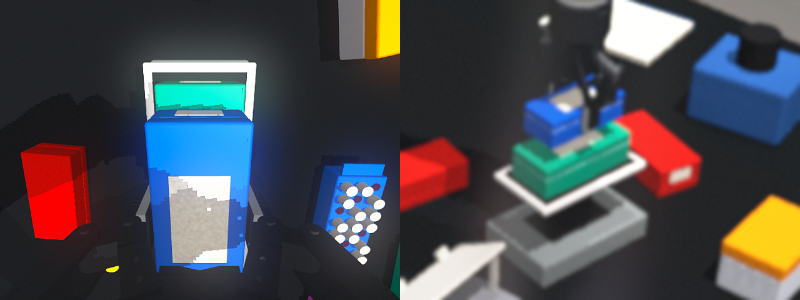

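The wrist view shows the blue box held square over the teal one (teal lid edge px 155–244, blue 147–252 in the half picture). The label is half-shaded, so I use the lid's far edge to check the position along the length.

```bash
python3 - <<'E'
from h import *
W=capture("wrist"); o,p,R=state(); im=W["color"]
g=im[:,:,0].astype(int); print([(r,im[r,265].tolist()) for r in range(170,206,2)])
print([(r,im[r,320].tolist()) for r in range(118,150,3)])
Rm=R.as_matrix()
for nm,px,z in(("medFarEdge",(320,195),p[2]+33),("medFarEdge",(320,195),p[2]+36)):
    X=onplane(W,px,z)[0]; print(nm,X.round(1),"in tool",((X-p)@Rm).round(1))
X=onplane(W,(320,131),161)[0]; print("L far edge",X.round(1),((X-p)@Rm).round(1))
plan([558.8,319,187],Rt(-6.75))
E
```

```text
[(170, [140, 162, 28]), (172, [148, 171, 18]), (174, [147, 167, 18]), (176, [151, 76, 41]), (178, [154, 85, 38]), (180, [154, 82, 35]), (182, [155, 83, 34]), (184, [156, 83, 31]), (186, [167, 85, 31]), (188, [198, 96, 29]), (190, [154, 80, 30]), (192, [163, 83, 29]), (194, [178, 85, 29]), (196, [247, 120, 18]), (198, [253, 139, 17]), (200, [254, 148, 23]), (202, [255, 156, 18]), (204, [255, 157, 13])]
[(118, [75, 80, 67]), (121, [91, 95, 80]), (124, [91, 97, 80]), (127, [93, 96, 80]), (130, [90, 94, 78]), (133, [153, 170, 142]), (136, [148, 181, 44]), (139, [208, 242, 3]), (142, [225, 249, 10]), (145, [223, 248, 1]), (148, [222, 248, 5])]
medFarEdge [566.8 375.3 223.9] in tool [ -0.6 -58.9 -33. ]
medFarEdge [566.9 375.9 226.9] in tool [ -0.6 -59.6 -36. ]
L far edge [569.  390.6 161. ] [ -0.5 -74.4  29.9]
t 16.55 F [ 0.64  0.49 -2.64] gap 0.626 p [560.4 316.7 190.9] j [ 0.39  0.46  0.16  1.27 -0.    2.08]
turn total [-0.0002 -0.003  -0.0039] rows 1 each [-0.0002 -0.003  -0.0039]
 then shift total [-0.0019 -0.0021  0.0039] rows 1 each [-0.0019 -0.0021  0.0039]
```

```bash
python3 -m pendant '[255,-0.001,-0.002,0.008,0,0,-0.003,255,0,0,0.006,0,0,0,255,0,0,0.004,0,0,0,255,0,0,0.002,0,0,0,255,0,0,0,0,0,0]' | sed -n '2p;4p'
python3 -m pendant '[255,0,0,0.003,0,0,0,255,0,0,0.003,0,0,0,255,0,0,0.002,0,0,0,255,0,0,0,0,0,0]' | sed -n '2p;4p'
python3 -m pendant '[255,0,0,0.002,0,0,0,255,0,0,0.002,0,0,0,255,0,0,0.001,0,0,0,255,0,0,0,0,0,0]' | sed -n '2p;4p'
for i in 1 2; do python3 -m pendant '[255,0,0,0,0,0,0]' | sed -n '2p;4p'; done
```

```text
eef_pos: [559.1, 319.3, 169.3]
wrist_force: [0.5, -0.6, -2.8]
eef_pos: [559.4, 319.5, 161.6]
wrist_force: [-0.2, -0.1, -1.3]
eef_pos: [559.7, 319.5, 157.0]
wrist_force: [-1.1, -0.4, -1.2]
eef_pos: [559.7, 319.5, 157.2]
wrist_force: [-1.0, -0.4, -0.5]
eef_pos: [559.7, 319.5, 157.3]
wrist_force: [-0.8, -0.4, -1.2]
```

```bash
python3 -m pendant '[255,0,0,0.002,0,0,0,255,0,0,0.002,0,0,0,255,0,0,0.001,0,0,0,255,0,0,0,0,0,0]' | sed -n '2p;4p'
for i in 1 2 3 4 5; do python3 -m pendant '[255,0,0,0,0,0,0]' | sed -n '2p;4p'; done
```

```text
eef_pos: [559.7, 319.6, 151.9]
wrist_force: [-0.2, 0.8, -0.2]
eef_pos: [559.7, 319.5, 152.2]
wrist_force: [-0.6, -0.1, -0.7]
eef_pos: [559.7, 319.5, 152.2]
wrist_force: [0.2, 0.4, 0.2]
eef_pos: [559.7, 319.5, 152.3]
wrist_force: [0.2, 0.6, -1.3]
eef_pos: [559.7, 319.5, 152.2]
wrist_force: [0.0, 0.1, -0.1]
eef_pos: [559.7, 319.5, 152.2]
wrist_force: [0.3, 1.2, 0.1]
```

```bash
python3 -m pendant '[255,0,0,0.001,0,0,0,255,0,0,0,0,0,0]' | sed -n '2p;4p'
python3 -m pendant '[70,0,0,0,0,0,0,40,0,0,0,0,0,0,0,0,0,0,0,0,0,0,0,0,0,0,0,0,0,0,0,0,0,0,0]' | sed -n '2p;4,5p'
python3 -m pendant '[0,0,0,-0.005,0,0,0,0,0,0,-0.015,0,0,0,0,0,0,-0.03,0,0,0,0,0,0,-0.04,0,0,0,0,0,0,-0.02,0,0,0]'| sed -n '2p;4,5p'
python3 - <<'E'
from h import *
plan(boxpose([527.5,-118.3,84.5],-9.1,34,150),Rt(-9.1,30),.038)
E
```

```text
eef_pos: [559.7, 319.6, 151.0]
wrist_force: [0.3, -0.5, 1.1]
eef_pos: [559.6, 319.5, 151.1]
wrist_force: [0.0, 0.5, 0.1]
finger_gap: 1.001
eef_pos: [560.0, 319.9, 265.9]
wrist_force: [0.2, 0.2, 1.3]
finger_gap: 1.004
t 19.55 F [0.17 0.24 1.32] gap 1.004 p [560.  319.9 265.9] j [ 0.4   0.45  0.32  1.44 -0.    2.08]
turn total [-0.013   0.5169  0.0393] rows 5 each [-0.0026  0.1034  0.0079]
 then shift total [-0.0585  0.4378  0.0597] rows 12 each [-0.0049  0.0365  0.005 ]
```

```bash
python3 -m pendant '[0,0,0,0,-0.0026,0.1034,0.0079,0,0,0,0,-0.0026,0.1034,0.0079,0,0,0,0,-0.0026,0.1034,0.0079,0,0,0,0,-0.0026,0.1034,0.0079,0,0,0,0,-0.0026,0.1034,0.0079]' | sed -n '2p'
python3 -m pendant '[0,-0.0049,0.0365,0.005,0,0,0,0,-0.0049,0.0365,0.005,0,0,0,0,-0.0049,0.0365,0.005,0,0,0,0,-0.0049,0.0365,0.005,0,0,0,0,-0.0049,0.0365,0.005,0,0,0]' | sed -n '2p'
python3 -m pendant '[0,-0.0049,0.0365,0.005,0,0,0,0,-0.0049,0.0365,0.005,0,0,0,0,-0.0049,0.0365,0.005,0,0,0,0,-0.0049,0.0365,0.005,0,0,0,0,-0.0049,0.0365,0.005,0,0,0]' | sed -n '2p'
python3 -m pendant '[0,-0.0049,0.0365,0.005,0,0,0,0,-0.0049,0.0365,0.005,0,0,0,0,0,0,0,0,0,0,0,0,0,0,0,0,0]' | sed -n '2p'
python3 - <<'E'
from h import *
W,T,S=capture("wrist"),capture("top"),capture("scene"); cv2.imwrite("pics/w6.png",W["color"])
plan(boxpose([527.5,-118.3,84.5],-9.1,34,150),Rt(-9.1,30),.038)
m=crop(hue(W["color"],140,165),(150,450,60,330)); x,y,w,h=cv2.boundingRect(big(m)); print(x,y,w,h)
refine(W,T,S,(x-3,x+w+3,y-3,y+h+3),"S",-9.1)
# stack state
q=[label(c["color"],roi,100,125) for c,roi in((T,(205,290,205,290)),(S,(330,440,140,250)))]
X,e=tri(T,q[0][0],S,q[1][0])[0]; print("lidM",X.round(1),round(e,1))
for k in(1,2): print(cv2.minAreaRect(onplane(T,q[0][k],X[2])[:,:2].astype(np.float32)))
cv2.imwrite("pics/st6.png",np.hstack([cv2.resize(S["color"][130:260,320:450],(400,400),interpolation=2),cv2.resize(T["color"][195:295,200:300],(400,400),interpolation=2)]))
E
```

```text
eef_pos: [559.5, 319.6, 263.0]
eef_pos: [520.8, 139.7, 228.0]
eef_pos: [483.4, -39.5, 194.9]
eef_pos: [468.2, -112.6, 181.1]
t 21.28 F [-0.42  0.72  0.43] gap 1.001 p [ 469.2 -108.9  181.2] j [-0.5  -0.23 -0.8   0.51  0.17  1.27]
turn total [0.0013 0.0035 0.0022] rows 1 each [0.0013 0.0035 0.0022]
 then shift total [ 0.0028  0.0001 -0.0027] rows 1 each [ 0.0028  0.0001 -0.0027]
295 158 59 122
WT [ 528.2 -118.    84. ] err 0.2
WS [ 526.8 -117.8   85.9] err 1.8
label [-0.1 -0.7] [45.4 25.9] dyaw 89.8
col [-0.   1.9] [92.2 41.5] dyaw 89.8
lidM [559.8 321.4 187.1] 0.1
((560.0403442382812, 321.33154296875), (58.972774505615234, 33.859283447265625), 83.75623321533203)
((559.5814819335938, 319.3125305175781), (117.80018615722656, 57.285789489746094), 83.62113189697266)
```

View pics/st6.png

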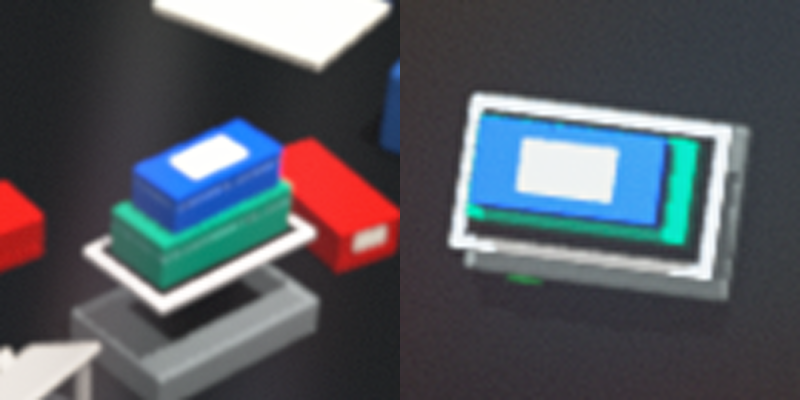

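The views show blue square and central on teal, within about 2 mm and with no overhang (left picture px 210,170; right 570,170). Now the small box.

```bash
python3 - <<'E'
from h import *
plan(boxpose([527.8,-118,84.5],-9.3,34,4),Rt(-9.3,30))
E
```

```text
t 21.28 F [-0.42  0.72  0.43] gap 1.001 p [ 469.2 -108.9  181.2] j [-0.5  -0.23 -0.8   0.51  0.17  1.27]
turn total [-0.0004  0.0035  0.0052] rows 1 each [-0.0004  0.0035  0.0052]
 then shift total [ 0.003  -0.0004  0.1434] rows 5 each [ 0.0006 -0.0001  0.0287]
```

```bash
python3 -m pendant '[0,0.003,0,0.03,0,0.0035,0.005,0,0,0,0.035,0,0,0,0,0,0,0.03,0,0,0,0,0,0,0.02,0,0,0,0,0,0,0.012,0,0,0]' | sed -n '2p;4p'
python3 -m pendant '[0,0,0,0.01,0,0,0,0,0,0,0.006,0,0,0,0,0,0,0,0,0,0,0,0,0,0,0,0,0]'| sed -n '2p;4p'
python3 - <<'E'
from h import *
plan(boxpose([527.8,-118,84.5],-9.3,34,4),Rt(-9.3,30))
W=capture("wrist"); m=hue(W["color"],140,165)
for r in (320,350,380,410): print(r,np.where(m[r,180:470])[0][[0,-1]]+180)
E
```

```text
eef_pos: [534.6, -117.4, 70.0]
wrist_force: [-0.3, -0.3, 0.6]
eef_pos: [542.3, -120.2, 58.5]
wrist_force: [-0.2, 0.8, -0.5]
t 22.03 F [-0.18  0.81 -0.51] gap 1.0 p [ 542.3 -120.2   58.5] j [-0.44  0.1  -0.87  0.09  0.14  1.33]
turn total [-0.0011  0.0007  0.0013] rows 1 each [-0.0011  0.0007  0.0013]
 then shift total [0.0003 0.0002 0.0002] rows 1 each [0.0003 0.0002 0.0002]
320 [261 378]
350 [263 376]
380 [265 374]
410 [266 372]
```

```bash
python3 -m pendant '[255,0,0,0,0,0,0,255,0,0,0,0,0,0,255,0,0,0,0,0,0,255,0,0,0,0,0,0,255,0,0,0,0,0,0]'| sed -n '2p;4,5p'
python3 -m pendant '[255,0,0,0,0,0,0,255,0,0,0,0,0,0,255,0,0,-0.003,0,0,0,255,0,0,-0.008,0,0,0,255,0,0,-0.02,0,0,0]'| sed -n '2p;4,5p'
python3 -m pendant '[255,0,0,-0.03,0,0,0,255,0,0,-0.035,0,0,0,255,0,0,-0.035,0,0,0,255,0,0,-0.03,0,0,0,255,0,0,-0.015,0,0,0]'| sed -n '2p;4,5p'
python3 -m pendant '[255,0,0,0,0,0,0,255,0,0,0,0,0,0]'| sed -n '2p;4,5p'
python3 - <<'E'
from h import *
plan([559.4,320.5,260],Rt(-6.5))
E
```

```text
eef_pos: [542.0, -121.9, 59.3]
wrist_force: [-4.6, 1.8, 6.7]
finger_gap: 0.481
eef_pos: [525.9, -119.1, 84.3]
wrist_force: [-0.5, 0.6, -1.8]
finger_gap: 0.48
eef_pos: [454.2, -107.4, 214.6]
wrist_force: [1.6, -0.5, -1.4]
finger_gap: 0.483
eef_pos: [455.1, -107.8, 211.8]
wrist_force: [-0.5, 0.4, -2.4]
finger_gap: 0.48
t 23.5 F [-0.51  0.38 -2.38] gap 0.48 p [ 455.1 -107.8  211.8] j [-0.52 -0.29 -0.76  0.61  0.17  1.26]
turn total [ 0.0141 -0.5253 -0.0493] rows 5 each [ 0.0028 -0.1051 -0.0099]
 then shift total [ 0.0551 -0.4373 -0.0482] rows 13 each [ 0.0042 -0.0336 -0.0037]
```

```bash
python3 -m pendant '[255,0,0,0,0.0028,-0.1051,-0.0099,255,0,0,0,0.0028,-0.1051,-0.0099,255,0,0,0,0.0028,-0.1051,-0.0099,255,0,0,0,0.0028,-0.1051,-0.0099,255,0,0,0,0.0028,-0.1051,-0.0099]' | sed -n '2p'
python3 -m pendant '[255,0.002,-0.015,-0.006,0,0,0,255,0.004,-0.03,-0.008,0,0,0,255,0.0046,-0.037,-0.008,0,0,0,255,0.0046,-0.037,-0.008,0,0,0,255,0.0046,-0.037,-0.008,0,0,0]' | sed -n '2p'
python3 -m pendant '[255,0.0046,-0.037,-0.008,0,0,0,255,0.0046,-0.037,-0.004,0,0,0,255,0.0046,-0.037,0,0,0,0,255,0.0046,-0.037,0,0,0,0,255,0.0046,-0.037,0,0,0,0]' | sed -n '2p'
python3 -m pendant '[255,0.0046,-0.037,0,0,0,0,255,0.0046,-0.035,0,0,0,0,255,0.002,-0.02,0,0,0,0,255,0,0,0,0,0,0,255,0,0,0,0,0,0]' | sed -n '2p;4p'
python3 - <<'E'
from h import *
plan([559.4,320.5,215],Rt(-6.5))
E
```

```text
eef_pos: [455.2, -107.4, 209.5]
eef_pos: [492.5, 46.8, 246.5]
eef_pos: [536.1, 228.6, 258.2]
eef_pos: [557.1, 317.9, 257.4]
wrist_force: [-0.7, 0.0, -1.3]
t 25.17 F [-0.69  0.02 -1.26] gap 0.478 p [557.1 317.9 257.4] j [0.39 0.45 0.31 1.44 0.   2.07]
turn total [0.0017 0.0064 0.0033] rows 1 each [0.0017 0.0064 0.0033]
 then shift total [ 0.002  -0.0029  0.0424] rows 2 each [ 0.001  -0.0014  0.0212]
```

```bash
python3 -m pendant '[255,0.002,-0.003,0.02,0.0017,0.006,0.003,255,0,0,0.016,0,0,0,255,0,0,0.008,0,0,0,255,0,0,0,0,0,0,255,0,0,0,0,0,0]' | sed -n '2p;4p'
python3 -m pendant '[255,0,0,0,0,0,0]' | sed -n '2p;4p'
python3 - <<'E'
from h import *
W,S=capture("wrist"),capture("scene"); im=W["color"]; o,p,R=state(); Rm=R.as_matrix()
cv2.imwrite("pics/w7.png",np.hstack([im[60:460,120:520],cv2.resize(S["color"][110:240,320:450],(400,400),interpolation=2)]))
hsv=cv2.cvtColor(im,cv2.COLOR_BGR2HSV); m=hue(im,140,165); b=hue(im,100,125)
for c in(290,350): print(c,[(r,int(hsv[r,c,0]),int(hsv[r,c,2])) for r in range(150,260,4)])
for r in(230,260,300): print(r,np.where(m[r,180:470])[0][[0,-1]]+180)
for r in(170,180,190,200): 
    q=np.where(b[r,180:450])[0]; print(r,(q[[0,-1]]+180) if len(q) else None)
plan([559.4,320.5,213],Rt(-6.5))
E
```

```text
eef_pos: [559.6, 318.4, 216.4]
wrist_force: [0.6, -0.3, -1.2]
eef_pos: [560.4, 319.0, 217.9]
wrist_force: [0.4, 0.5, -0.7]
290 [(150, 87, 245), (154, 85, 246), (158, 109, 173), (162, 109, 154), (166, 105, 255), (170, 103, 255), (174, 103, 255), (178, 103, 255), (182, 103, 255), (186, 104, 255), (190, 104, 255), (194, 111, 224), (198, 111, 227), (202, 114, 188), (206, 115, 187), (210, 149, 143), (214, 150, 144), (218, 161, 218), (222, 152, 253), (226, 153, 150), (230, 154, 178), (234, 152, 251), (238, 151, 254), (242, 151, 254), (246, 151, 254), (250, 151, 254), (254, 151, 254), (258, 151, 254)]
350 [(150, 88, 250), (154, 87, 255), (158, 110, 166), (162, 109, 166), (166, 104, 255), (170, 101, 255), (174, 101, 255), (178, 101, 255), (182, 101, 255), (186, 102, 255), (190, 102, 255), (194, 103, 255), (198, 103, 255), (202, 107, 254), (206, 108, 255), (210, 149, 149), (214, 150, 154), (218, 151, 155), (222, 152, 170), (226, 152, 157), (230, 153, 182), (234, 152, 252), (238, 151, 255), (242, 151, 255), (246, 151, 255), (250, 151, 255), (254, 151, 255), (258, 151, 255)]
230 [243 384]
260 [237 411]
300 [260 396]
170 [256 373]
180 [243 372]
190 [257 372]
200 [262 371]
t 25.77 F [-0.42  0.08 -0.24] gap 0.48 p [560.6 319.4 218.4] j [0.39 0.45 0.22 1.33 0.   2.08]
turn total [-0.0035 -0.0054 -0.0026] rows 1 each [-0.0035 -0.0054 -0.0026]
 then shift total [-0.0013 -0.001   0.0054] rows 1 each [-0.0013 -0.001   0.0054]
```

View pics/w7.png

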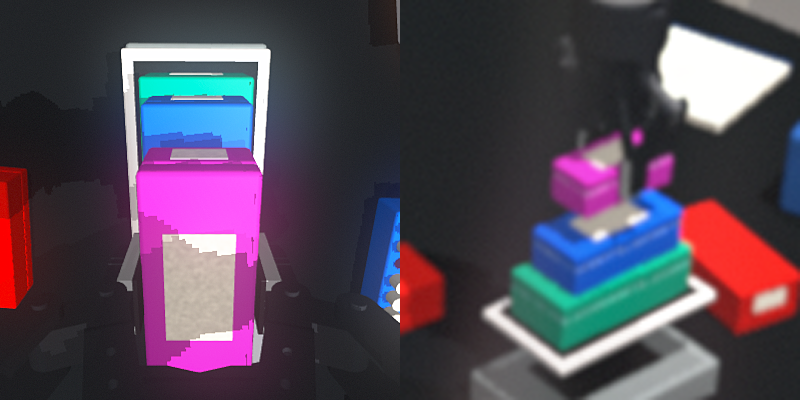

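The wrist view shows magenta (edges crop px 137–262) over blue (141–253) and square to it, with the blue about 1.2 mm to tool −x. Checking the lengthwise offset.

```bash
python3 - <<'E'
from h import *
W=capture("wrist"); o,p,R=state(); Rm=R.as_matrix()
for nm,px,z,h in(("S",(319.5,231.5),p[2]+30,45),("M",(317,164.5),187.5,57.5),("L",(317,137),149,70)):
    X=((onplane(W,px,z)[0]-p)@Rm); print(nm,X.round(1),"centre y",round(X[1]+h,1))
print(p)
E
```

```text
S [ -0.  -46.2 -29.8] centre y -1.2
M [ -1.1 -59.4  31.1] centre y -1.9
L [ -1.3 -69.4  69.6] centre y 0.6
[560.53507842 319.48533371 218.38246631]
```

```bash
python3 -m pendant '[255,-0.0012,-0.0005,0.01,-0.003,-0.004,-0.002,255,0,0,0.008,0,0,0,255,0,0,0.004,0,0,0,255,0,0,0.002,0,0,0,255,0,0,0,0,0,0]' | sed -n '2p;4p'
python3 -m pendant '[255,0,0,0.002,0,0,0,255,0,0,0.002,0,0,0,255,0,0,0.001,0,0,0,255,0,0,0,0,0,0]' | sed -n '2p;4p'
for i in 1 2 3 4; do python3 -m pendant '[255,0,0,0,0,0,0]' | sed -n '2p;4p'; done
```

```text
eef_pos: [558.2, 320.0, 191.9]
wrist_force: [0.4, 0.4, -0.9]
eef_pos: [558.9, 320.1, 188.1]
wrist_force: [0.5, -0.1, -0.7]
eef_pos: [558.9, 320.2, 188.3]
wrist_force: [-0.5, -0.8, -0.4]
eef_pos: [558.9, 320.2, 188.4]
wrist_force: [0.1, 0.0, -0.5]
eef_pos: [558.9, 320.1, 188.3]
wrist_force: [0.6, 0.4, -0.4]
eef_pos: [558.9, 320.2, 188.3]
wrist_force: [0.3, -0.4, -0.8]
```

```bash
python3 -m pendant '[255,0,0,0.002,0,0,0,255,0,0,0.001,0,0,0,255,0,0,0,0,0,0]' | sed -n '2p;4p'
for i in 1 2 3 4 5 6 7 8; do python3 -m pendant '[255,0,0,0,0,0,0]' | sed -n '4p'; done; python3 - <<'E'
from h import *
S=capture("scene")
a,_,_=label(S["color"],(330,440,120,250),78,95)
cv2.imwrite("pics/s8.png",cv2.resize(S["color"][120:250,320:450],(520,520),interpolation=2))
E
```

```text
eef_pos: [558.9, 320.2, 184.9]
wrist_force: [0.2, 0.1, 0.2]
wrist_force: [1.1, -0.2, -0.4]
wrist_force: [0.6, 0.1, -0.1]
wrist_force: [-0.2, 0.3, -0.3]
wrist_force: [0.0, 0.5, 0.2]
wrist_force: [1.6, 0.5, -1.2]
wrist_force: [1.1, 0.5, 0.0]
wrist_force: [0.5, -0.0, -0.1]
wrist_force: [0.8, 0.1, -0.3]Traceback (most recent call last):
  File "<stdin>", line 3, in <module>
  File "h.py", line 27, in label
    c=big(w); M=cv2.moments(c); return np.array([M["m10"]/M["m00"],M["m01"]/M["m00"]]),c[:,0,:],b[:,0,:]
  File "h.py", line 20, in big
    cs,_=cv2.findContours(m,cv2.RETR_EXTERNAL,cv2.CHAIN_APPROX_NONE); return max(cs,key=cv2.contourArea)
                                                                             ~~~^^^^^^^^^^^^^^^^^^^^^^^^
ValueError: max() iterable argument is empty
```

```bash
python3 -m pendant '[255,0,0,0.001,0,0,0,255,0,0,0,0,0,0]' | sed -n '2p;4p'
python3 -m pendant '[110,0,0,0,0,0,0,60,0,0,0,0,0,0,0,0,0,0,0,0,0,0,0,0,0,0,0,0,0,0,0,0,0,0,0]' | sed -n '2p;4,5p'
python3 -m pendant '[0,0,0,-0.005,0,0,0,0,0,0,-0.015,0,0,0,0,0,0,-0.03,0,0,0,0,0,0,-0.035,0,0,0,0,0,0,-0.03,0,0,0]'| sed -n '2p;4,5p'
python3 -m pendant '[0,-0.03,0.02,-0.01,0,0,0,0,-0.03,0.02,-0.01,0,0,0,0,-0.03,0.02,0,0,0,0,0,-0.03,0.02,0,0,0,0,0,-0.03,0.02,0,0,0,0]'| sed -n '2p'
python3 -m pendant '[0,-0.025,0.03,0,0,0,0,0,-0.025,0.03,0,0,0,0,0,-0.025,0.03,0,0,0,0,0,-0.01,0.01,0,0,0,0,0,0,0,0,0,0,0]'
python3 - <<'E'
from h import *
T,S=capture("top"),capture("scene")
cv2.imwrite("pics/end.png",np.hstack([cv2.resize(S["color"][130:260,320:450],(400,400),interpolation=2),cv2.resize(T["color"][195:295,200:300],(400,400),interpolation=2)]))
cv2.imwrite("pics/endT.png",T["color"]);cv2.imwrite("pics/endS.png",S["color"])
q=[label(c["color"],roi,140,165) for c,roi in((T,(205,290,195,290)),(S,(330,440,120,250)))]
X,e=tri(T,q[0][0],S,q[1][0])[0]; print("lidS",X.round(1),round(e,1))
for k in(1,2): print(cv2.minAreaRect(onplane(T,q[0][k],X[2])[:,:2].astype(np.float32)))
for nm,lo,hi,z in(("M",100,125,180),("L",78,95,142)):
    b=big(crop(hue(T["color"],lo,hi),(205,290,195,290)))[:,0,:]; print(nm,cv2.minAreaRect(onplane(T,b,z)[:,:2].astype(np.float32)))
a=cv2.imread("pics/top1.png"); d=(np.abs(a.astype(int)-T["color"]).sum(2)>90).astype(np.uint8)
cs,_=cv2.findContours(cv2.morphologyEx(d,cv2.MORPH_OPEN,np.ones((3,3))),0,2); print("changes",[cv2.boundingRect(c) for c in cs if cv2.contourArea(c)>8])
E
```

```text
eef_pos: [558.8, 320.1, 183.9]
wrist_force: [1.4, 0.6, 0.1]
eef_pos: [558.8, 320.1, 184.2]
wrist_force: [-0.0, 0.8, 0.7]
finger_gap: 1.0
eef_pos: [558.6, 320.1, 301.3]
wrist_force: [1.5, 0.3, 0.2]
finger_gap: 0.998
eef_pos: [397.2, 237.2, 319.8]
time: 29.7
eef_pos: [300.2, 146.7, 320.4]
ee_rot: [0.0, 0.998, -0.058, 0.001]
wrist_force: [-0.0, -0.0, 0.1]
finger_gap: 1.0
lidS [559.  321.6 214.3] 0.7
((559.1327514648438, 321.65301513671875), (47.49856185913086, 27.35358428955078), 83.33727264404297)
((557.6296997070312, 319.8279113769531), (92.25127410888672, 42.42878723144531), 83.71870422363281)
M ((559.7894287109375, 319.4364318847656), (118.01667022705078, 57.32160568237305), 83.3539047241211)
L ((558.621337890625, 316.9390869140625), (140.53977966308594, 68.4632797241211), 82.58291625976562)
changes [(333, 451, 17, 29), (335, 441, 6, 8), (344, 435, 37, 34), (611, 416, 12, 8), (336, 413, 34, 28), (631, 392, 9, 14), (330, 369, 310, 111), (252, 322, 85, 158), (403, 263, 9, 4), (474, 247, 50, 33), (397, 241, 38, 24), (304, 234, 57, 37), (208, 216, 76, 48)]
```

View pics/end.png

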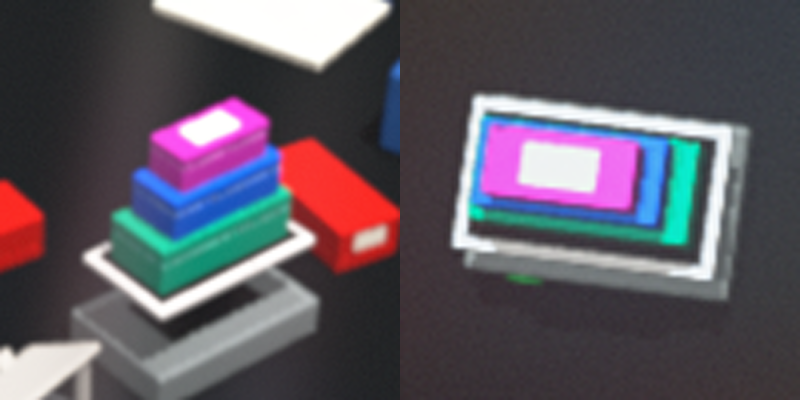

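```bash
python3 -c "
from station import finish_job,telemetry
o=telemetry.observe();print(o['time'],abs(o['dq']).max());print(finish_job())"
```

```text
29.8 0.04045349875990909
the job is handed in; nothing more can be done
None
```

The three boxes are stacked flat on the sprung platform, teal at the bottom, then blue, then magenta on top. I handed the job in at 29.8 s of robot time, with the arm clear of the stack.

- **Setting down:** I lowered each box until the vertical wrist force had fallen from its weight (about 6.5, 2.3 and 1.3–2 N) to within the sensor's noise of zero, and only then let go. I saw no jump in the readings or pictures after any release. The small box's weight was the least certain, because the noise is large beside it.
- **Alignment:** In the last pictures the stack is flat, with nothing overhanging. Lid centres measured from two views lie within about 1–2.5 mm of each other. The box directions agree within about 1°.
- **Heights:** The top lid stands at 214 mm, which matches the expected sag of the spring.
- **Surroundings:** Comparing the top view before and after shows changes only at the three holders, the platform and the arm. The arm covered part of the view around the nearer red block, so I did not check that area separately.
- **Disagreements:** The first two-view lid heights on the holders were about 4–5 mm above the text's figures, and the platform read about 4 mm below. The close-up wrist views mostly removed the lid difference, apart from one large-box reading that came out about 2.5 mm low. A check of the blue label while the box was held was useless because the label was partly hidden, so I used the lid edges instead.

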